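# Move the polishing cassette from its storage bay to the nib polisher

### The arm

A 6-joint arm with a two-finger parallel gripper is mounted at the origin on the work surface. World frame = base frame: x ahead of the robot, y to its left, z up, the work surface at z = 0. Lengths are in m, angles in degrees, forces in N, time in s.
With the tool pointing down it reaches from about 0.25 to 0.725 m from the base axis. Payload 9.7 kg.
Tool frame: the origin (TCP) lies midway between the tips of the shut fingers; the grasp point (between the pads) lies 19 mm behind it (grip_point_offset is the distance from the TCP to the grasp point, in m); y points along the fingers, z is the direction in which the jaws open and shut, and the axes are right-handed (so a half turn about y gives the same grasp; the last joint's range is limited). The gripper opens to 85 mm and grips with 20 to 120 N. Pads are 22 mm wide; open, the fingers measure 114 mm over their backs; the gripper's body (76 mm by 85 mm) begins 54 mm behind the grasp point. The pads swing forward as they close: fully open they stand 13 mm farther back than shut.
Start: joints at [-72.766, 4.979, 10.078, 95.1, 0, 90], TCP at [0.163, -0.525, 0.231] pointing down, gripper open.
Joint ranges: [-179.16, 179.16], [-48.56, 103.87], [-65.8, 70.77], [-126.05, 130.52], [-82.76, 87.17], [-180, 180]. Speed limits (degrees/s): [127.2, 127.2, 147.25, 180, 180, 180].

### API

Orientations are given as [roll, pitch, yaw] about the fixed x, y, z axes, in that order (R = Rz(yaw) Ry(pitch) Rx(roll)).
In Python, from workcell import get_obs, camera, job_done, grip_point_offset gives the robot as it stands.
- The arm moves only by the tool move_arm, never from a script. Its argument "deltas" is a list that holds one entry, the list of rows, each a list of 4 numbers: the shift along the tool's x, y, z in m, then the turn about the tool's y in degrees. A call has 1 to 5 rows; each row is the pose to reach, as a shift and turn from the pose commanded when the call began, along the tool's axes at that moment; what a row does not reach only later rows make up. A row lasts 1/10 s, in which the tool goes at most 50 mm and 8.59 degrees, less where a joint would pass 70% of its speed; a pose out of reach is approached as far as the arm can. A call with a gripper value outside its range is refused whole. "claw" is the finger opening in m, from 0 to 0.0854, set as the call begins (left out, the last holds). The fingers move at their own pace and stop on an object; "newtons" is the grip in N (left out, the last holds). Time passes only in rows, so rows that repeat a pose let the fingers close. It gives the time, the measured TCP pose, the force and the opening at its end, in the units of the state.
- get_obs(): the state, without advancing time (a new reading comes with each control period).
- camera(name): name is "scene" or "top" or "wrist"; returns a dict with "color" (420x560x3 uint8, blue, green, red), "range_z" (420x560 float32, m along the optical axis (not along the pixel's ray), 0 where there is no reading), "fx", "fy", "cx", "cy" (pixels), "T" (4x4, takes a point from camera to world coordinates). Camera axes: x right, y down, z forward; pixel columns grow to the right and rows downward; lengths in m; the calibration is good to about 2 mm. A picture is of the moment at which its call begins.
- job_done(): hands the job in, once; it reports no verdict.
The state is a dict: "time": time; "q": joint angles; "qd": joint speeds; "joint_efforts": joint torques, N m; "ee_pos": TCP position; "tcp_rot": TCP orientation; "wrist_force": force on the tool from outside, world axes, zero at the start; "torque": the same for the moment, N m; "opening": finger opening in m.
Only numpy, scipy, OpenCV 4.12 (cv2) and the standard library are available. Lean on these libraries where they do the work, as an engineer would, in place of code of your own. Each camera call takes 0.05 s, during which the arm holds its last target. There are 200 camera calls.

### The job

The polishing cassette is parked in the bay in the top of the small walnut cabinet, held down by a push-push catch: press it straight down so that the catch lets go and it rises by itself, and let go of it so that it stands up free. Then lift it out, lower it into the empty bay of the nib polisher and press it down until the push-push catch there holds it, so that it stays down when you take your hand away. Press by feel and never load either bay with more than 15 N, and leave the pen rest, the micrometer and the pen cap where they are.

Things in the scene. Friction and masses are not known exactly. Their poses are not given: they have to be found in the camera images.
- cassette: Flat black cassette, 40 (x) x 16 (y) x 76 (z) mm, 80 g, upright, the same when turned half round about z; pale panels and grey ribs on its broad faces; the lowest 6 mm is a foot 36 x 12 mm (a lead-in). Origin: centre of its underside. Grip it across its 16 mm (its y). At the start it is held down in the cabinet's bay, top 15 mm above the rim; released, it rises 18 mm to stand 33 mm proud.
- cassette_top (a point): Centre of the cassette's flat top face (40 x 16 mm), 76 mm above its underside, same axes as the cassette: the place to press.
- cabinet: Small walnut parts cabinet, fixed, 86 mm high, glass sliding front on its -x face. Origin: at counter level straight below the centre of its bay. The cabinet reaches from -55 to +55 mm in its x and from -70 to +110 mm in its y; its top is flat.
- cabinet_mouth (a point): Centre of the mouth of the cabinet's bay, at rim height (86 mm above the counter), same axes as the cabinet: an upright well 43 (x) x 19 (y) mm with a 3 mm chamfered rim outlined in thin brass. From the held position a press of 5 mm, against 3 to 5 N, makes the catch let go once the finger lifts; the firm stop comes at about 8 mm. Meet either stop slowly (10 mm/s), or the knock passes 15 N.
- polisher: Grey nib polisher, fixed, 86 mm high, with a round aluminium motor lying on its top (with a pale felt wheel on its -x end), 48 mm above the top, between 110 and 160 mm along its +y. Origin: at counter level straight below the centre of its bay. Reaches from -55 to +55 mm in its x and -60 to +170 mm in its y.
- polisher_mouth (a point): Centre of the mouth of the polisher's empty bay, at rim height (86 mm above the counter), same axes as the polisher: an upright well 43 (x) x 19 (y) mm with a 3 mm chamfered rim. The cassette goes in with its x along the bay's x, either way round, and first rests on a sprung plate with its top 44 mm proud of the rim. When the catch holds it, its top is 10 to 27 mm proud.
- polisher_plate (a point): Centre of the sprung plate's top inside the polisher's bay when up, 31.5 mm below the rim. Pressed, it resists with 1.5 N rising to 5 N (+0.3 N per 10 mm/s). The depth of catch and stop differs by up to 8 mm either way and cannot be seen: firm stop at 26 to 42 mm of travel (force jumps past 8 N); the last 1.5 mm before it set the catch; let go, it comes up 8 mm and is held. A second press of 5 mm frees it.
- pen_rest: Bystander: brass pen rest with two gold nib units, 50 (x) x 80 (y) x 26 mm, loose. Origin: centre of its underside.
- micrometer: Bystander: steel micrometer lying flat, about 40 (x) x 120 (y) x 17 mm, loose. Origin: on the counter near the frame, on the spindle's line.
- cap: Bystander: pearl-grey celluloid pen cap standing upright, 16 mm across, 60 mm high, loose. Origin: centre of its underside.
Things that resemble listed ones, but are neither listed nor needed, are in the scene too. What is shaped like the cassette but red is not meant.

How it is judged:
By the outcome, as a careful person would: the job done as asked, in the order asked, and still so for the second after the job is handed in, with the robot touching nothing.
It also fails if it takes over 61 s, if anything falls off the work surface, if the arm or the gripper's body presses on something with over 40 N, if the wrist force passes 120 N, or if a joint passes its speed limit or range.

## Working session

There is one attempt and no reset: what is moved stays moved. The work goes in short steps, Python scripts to look and compute and a tool call to move; the robot and the scene stay as the last step left them, time stands still between calls to the robot, and variables do not carry over. Pictures are saved under pics/ and viewed, about 8 in all and at most 12, crops included, and the job is handed in when it is done.

Besides the shell and the picture viewer there is one more tool, called after "Call:" as name([rows], argument=value, ...), one row to a line, values as JSON. move_arm: Moves the arm, as the interface text tells. Its arguments: {"type":"object","properties":{"deltas":{"type":"array"},"claw":{"type":"number"},"newtons":{"type":"number"}},"required":["deltas"]}

```bash
mkdir -p pics
cat > h.py <<'E'
import numpy as np, cv2, pickle
from workcell import get_obs, camera, job_done, grip_point_offset
def grab(n):
    c=camera(n); pickle.dump(c,open(f'pics/{n}.pkl','wb')); return c
def load(n): return pickle.load(open(f'pics/{n}.pkl','rb'))
def world(c):
    h,w=c['range_z'].shape; u,v=np.meshgrid(np.arange(w),np.arange(h)); z=c['range_z']
    P=np.stack([(u-c['cx'])/c['fx']*z,(v-c['cy'])/c['fy']*z,z,np.ones_like(z)],-1)
    return (P@np.array(c['T']).T)[...,:3]
E
python3 - <<'E'
from h import *
for n in('top','scene'):
    c=grab(n); cv2.imwrite(f'pics/{n}0.png',cv2.resize(c['color'],(784,588),interpolation=cv2.INTER_CUBIC)); print(n,c['fx'],np.round(c['T'],3).tolist())
o=get_obs();print(o,grip_point_offset)
E
```

```text
top 498.9531844547212 [[-0.01, -0.997, 0.08, 0.472], [-1.0, 0.008, -0.02, -0.037], [0.019, -0.081, -0.997, 1.058], [0.0, 0.0, 0.0, 1.0]]
scene 379.43443164669765 [[-0.54, 0.534, -0.65, 1.122], [0.841, 0.327, -0.43, 0.353], [-0.017, -0.779, -0.626, 0.65], [0.0, 0.0, 0.0, 1.0]]
{'time': 0.1, 'q': array([-7.27664463e+01,  5.00922553e+00,  1.00386675e+01,  9.51002842e+01,
       -2.94587041e-04,  8.99989619e+01]), 'qd': array([ 0.0081496 , -0.10821502,  0.17225488, -0.0366161 , -0.03692411,
        0.00283131]), 'joint_efforts': array([ 3.11392914e-04, -5.21561337e+01,  4.65654838e+01,  1.60539988e-02,
        6.92803587e-05, -7.35410282e-06]), 'ee_pos': array([ 0.162883  , -0.52510611,  0.2306388 ]), 'tcp_rot': array([-9.00708423e+01, -2.93303266e-04, -1.62765408e+02]), 'wrist_force': array([ 0.43287004, -0.42089343, -0.34295148]), 'torque': array([0.0106075 , 0.02633406, 0.04087496]), 'opening': 0.08587629171790698} 0.0187
```

View pics/top0.png

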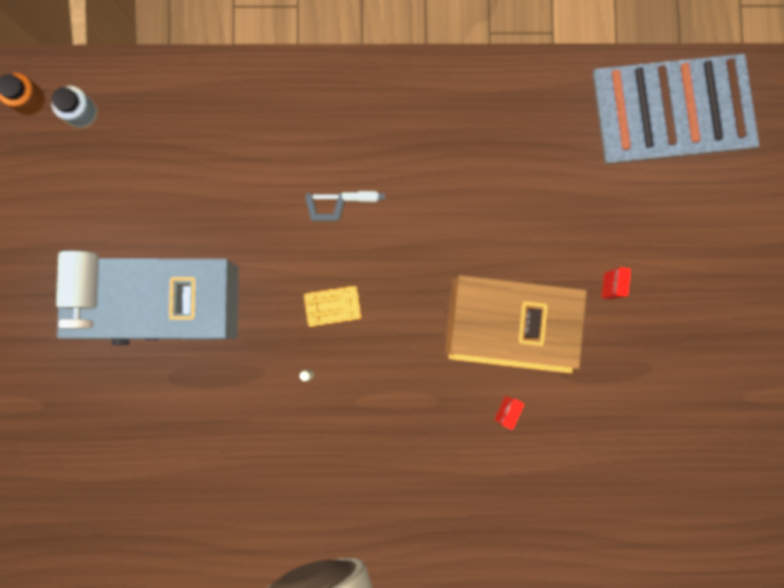

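View pics/scene0.png

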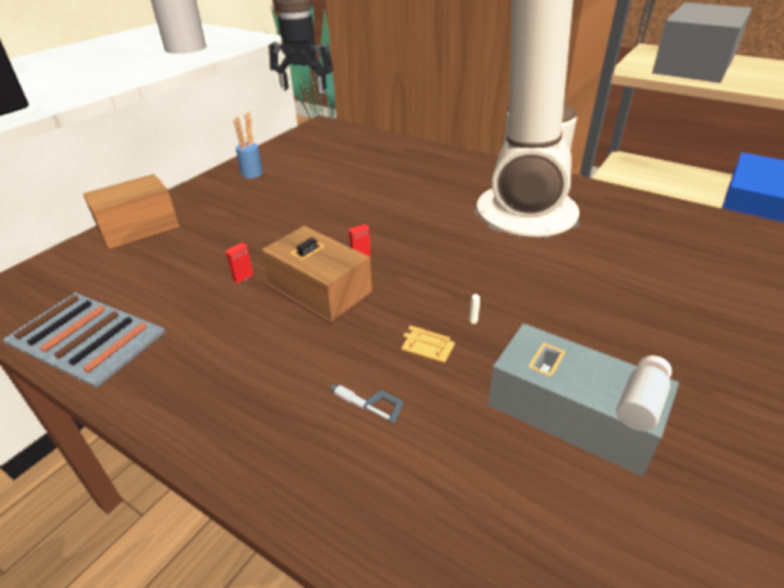

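Run:
```python
from h import *
c=load('top');W=world(c);im=c['color']
s=[]
for nm,(u,v) in dict(cab=(533,323),pol=(182,298)).items():
    u=int(u/1.4);v=int(v/1.4)
    s.append(cv2.resize(im[v-32:v+32,u-32:u+32],(390,390),interpolation=cv2.INTER_CUBIC)); print(nm,'crop origin',u-32,v-32,'scale',390/64)
    R=np.zeros(im.shape[:2],bool);R[v-60:v+60,max(u-110,0):u+80]=1
    m=R&(abs(W[...,2]-.086)<.006)
    r=cv2.minAreaRect((W[m][:,:2]*1000).astype(np.float32)); print(' top rect',r,np.median(W[m][:,2]))
    hsv=cv2.cvtColor(im,cv2.COLOR_BGR2HSV)
    b=np.zeros_like(m);b[v-20:v+20,u-15:u+15]=1
    mm=b&(hsv[...,1]>110)&(hsv[...,2]>170)&(hsv[...,0]>12)&(hsv[...,0]<30)
    print(' brass',mm.sum(),cv2.minAreaRect((W[mm][:,:2]*1000).astype(np.float32)) if mm.any() else '', np.median(W[mm][:,2]))
    d=b&(W[...,2]>.094)&(W[...,2]<.13)
    if d.sum()>5: print(' raised',d.sum(),W[d].mean(0),cv2.minAreaRect((W[d][:,:2]*1000).astype(np.float32)))
cv2.imwrite('pics/crop1.png',np.hstack(s))
```

```text
cab crop origin 348 198 scale 6.09375
 top rect ((507.753662109375, -232.01998901367188), (181.36279296875, 110.33343505859375), 82.7978515625) 0.08501162139624885
 brass 943 ((508.7676086425781, -158.36672973632812), (242.79156494140625, 76.62198638916016), 89.42938995361328) 0.08514810974855969
 raised 185 [ 0.50526442 -0.25065226  0.10047034] ((505.27618408203125, -251.02880859375), (16.17227554321289, 40.1340446472168), 82.71224212646484)
pol crop origin 98 180 scale 6.09375
 top rect ((545.1973266601562, 291.8493347167969), (232.24839782714844, 109.8058090209961), 89.43871307373047) 0.08472734466842063
 brass 11 ((549.2518920898438, 251.39187622070312), (1.3619986772537231, 44.79779052734375), 89.42010498046875) 0.08555921716692172
```

View pics/crop1.png

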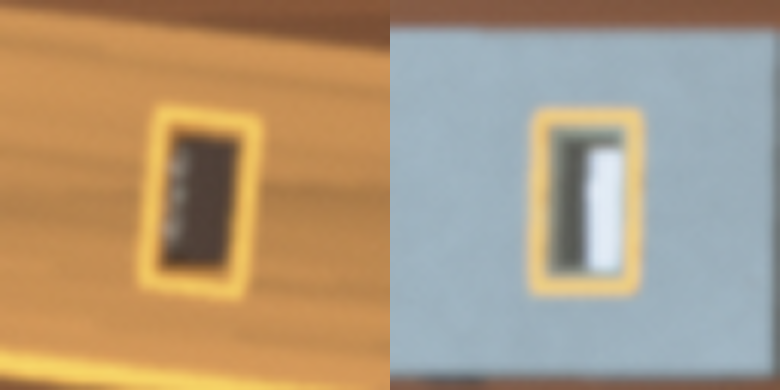

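```bash
cat >> h.py <<'E'
from scipy.spatial.transform import Rotation as Ro
def go(x,y,z,ang=None):
    "tool-frame shift to world TCP target; turn so the tool z axis points at world angle ang"
    o=get_obs();R=Ro.from_euler('xyz',o['tcp_rot'],degrees=True).as_matrix()
    d=R.T@(np.array([x,y,z])-o['ee_pos']); a=np.degrees(np.arctan2(R[1,2],R[0,2]))
    print('shift mm',np.round(d*1000,1),'turn',None if ang is None else round(-((ang-a+180)%360-180),2),'zang',round(a,2),'ee',np.round(o['ee_pos']*1000,1),'F',np.round(o['wrist_force'],2),'t',o['time'],'open',round(o['opening'],4),'q',np.round(o['q'],1))
E
python3 - <<'E'
from h import *
c=load('top')
T=np.array(c['T'])
for u,v in((380.8,231.3),(130.2,213.1)):
    d=T[:3,:3]@[(u-c['cx'])/c['fx'],(v-c['cy'])/c['fy'],1]; print(T[:3,3]+d*(.086-T[2,3])/d[2])
W=world(c)
v,u=213,130
print(np.round(W[v-10:v+11:2,u-7:u+8,2]*1000).astype(int))
go(.505,-.2515,.2306,-97.2)
E
```

```text
[ 0.5040198  -0.25195198  0.086     ]
[0.54388859 0.23581597 0.086     ]
[[82 86 80 82 75 66 59 58 60 59 58 57 57 84 85]
 [86 82 82 78 70 64 57 52 52 54 52 51 55 83 85]
 [85 83 83 81 73 68 59 53 54 54 53 54 54 84 86]
 [88 84 84 79 76 66 61 53 53 50 54 55 54 80 88]
 [83 85 83 78 72 67 60 53 52 53 57 53 50 83 86]
 [86 85 84 77 72 64 58 52 51 56 52 52 55 83 87]
 [84 85 82 76 74 66 60 50 57 53 53 55 53 82 89]
 [86 85 77 77 71 65 57 52 54 50 51 49 53 88 86]
 [84 83 83 77 70 63 56 52 53 53 55 54 55 82 84]
 [86 81 84 77 68 64 61 51 51 55 52 52 55 83 85]
 [86 84 82 74 67 62 55 49 54 56 58 56 52 83 83]]
shift mm [-4.078e+02  2.000e-01 -1.600e+02] turn 24.43 zang -72.77 ee [ 162.9 -525.1  230.6] F [ 0.43 -0.42 -0.34] t 0.1 open 0.0859 q [-72.8   5.   10.   95.1  -0.   90. ]
```

Call:
move_arm([
  [[-0.045, 0, -0.018, 5], [-0.09, 0, -0.036, 10], [-0.135, 0, -0.054, 15], [-0.18, 0, -0.071, 20], [-0.225, 0, -0.089, 24.4]],
], claw=0)

```text
time: 0.6
ee_pos: [0.3526, -0.3722, 0.2311]
tcp_rot: [-90.0, -0.0, 172.6]
wrist_force: [1.5, -1.4, -0.1]
opening: 0.0124
```

```bash
python3 -c "
from h import *
go(.505,-.2515,.2306,-97.2)"
```

```text
shift mm [-135.6    0.4 -139.3] turn -0.19 zang -97.39 ee [ 352.6 -372.2  231.1] F [ 1.51 -1.37 -0.06] t 0.6 open 0.0124 q [-4.650e+01 -1.000e-01  4.800e+00  9.490e+01  0.000e+00  1.408e+02]
```

Call:
move_arm([
  [[-0.034, 0, -0.035, 0], [-0.068, 0, -0.07, 0], [-0.102, 0, -0.105, 0], [-0.134, 0, -0.138, 0], [-0.134, 0, -0.138, 0]],
])

```text
time: 1.1
ee_pos: [0.5047, -0.2499, 0.23]
tcp_rot: [-90.1, -0.1, 173.1]
wrist_force: [-1.0, 0.4, -0.1]
opening: 0.0
```

```bash
python3 -c "
from h import *
go(.505,-.2515,.106,-97.2)
c=grab('wrist');cv2.imwrite('pics/w1.png',c['color'])
W=world(c);m=(abs(W[...,2]-.1005)<.005)
b=cv2.cvtColor(c['color'],cv2.COLOR_BGR2HSV)[...,2]<90
m&=np.hypot(W[...,0]-.505,W[...,1]+.2515)<.035
print(m.sum(),cv2.minAreaRect((W[m][:,:2]*1000).astype(np.float32)),W[m].mean(0))
"
```

```text
shift mm [ -0.6 124.    1.7] turn 0.32 zang -96.88 ee [ 504.7 -249.9  230. ] F [-1.02  0.38 -0.15] t 1.1 open 0.0 q [-2.640e+01  6.900e+00  1.200e+01  9.520e+01  1.000e-01  1.605e+02]
1085 ((504.478271484375, -250.4816436767578), (16.146678924560547, 40.23087692260742), 82.93273162841797) [ 0.50536836 -0.25026354  0.10093811]
```

View pics/w1.png

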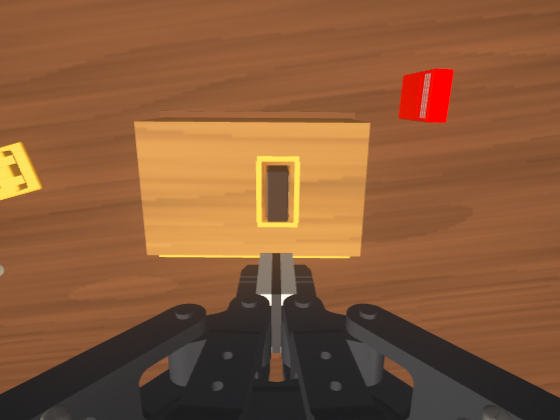

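Call:
move_arm([
  [[0, 0.045, 0.001, 0.3], [0, 0.09, 0.001, 0.3], [0, 0.115, 0.001, 0.3], [0, 0.124, 0.001, 0.3], [0, 0.126, 0.001, 0.3]],
])

```text
time: 1.65
ee_pos: [0.5006, -0.2549, 0.1048]
tcp_rot: [-90.0, -0.1, 172.5]
wrist_force: [0.5, -0.5, 0.2]
opening: -0.0
```

Call:
move_arm([
  [[0, 0.001, 0, 0], [0, 0.002, 0, 0], [0, 0.003, 0, 0], [0, 0.004, 0, 0], [0, 0.005, 0, 0]],
])

```text
time: 2.15
ee_pos: [0.5018, -0.2546, 0.1009]
tcp_rot: [-90.0, 0.1, 172.5]
wrist_force: [-0.7, -0.1, 3.1]
opening: 0.0001
```

Call:
move_arm([
  [[0, -0.005, 0, 0], [-0.003, -0.005, -0.004, 0], [-0.003, -0.003, -0.004, 0], [-0.003, -0.001, -0.004, 0], [-0.003, 0, -0.004, 0]],
])

```text
time: 2.65
ee_pos: [0.5051, -0.2508, 0.1001]
tcp_rot: [-90.0, 0.0, 172.5]
wrist_force: [-0.2, -0.2, 2.9]
opening: -0.0
```

Call:
move_arm([
  [[0, 0.001, 0, 0], [0, 0.002, 0, 0], [0, 0.003, 0, 0], [0, 0.003, 0, 0]],
])

```text
time: 3.05
ee_pos: [0.505, -0.2509, 0.0972]
tcp_rot: [-90.0, 0.0, 172.5]
wrist_force: [-0.4, 0.1, 3.0]
opening: -0.0001
```

Call:
move_arm([
  [[0, 0.001, 0, 0], [0, 0.002, 0, 0], [0, 0.003, 0, 0], [0, 0.003, 0, 0]],
])

```text
time: 3.45
ee_pos: [0.505, -0.2508, 0.0941]
tcp_rot: [-90.0, -0.0, 172.5]
wrist_force: [0.3, 0.4, 3.0]
opening: -0.0
```

Call:
move_arm([
  [[0, -0.005, 0, 0], [0, -0.015, 0, 0], [0, -0.035, 0, 0], [0, -0.07, 0, 0], [0, -0.1, 0, 0]],
])

```text
time: 3.95
ee_pos: [0.5047, -0.2508, 0.1961]
tcp_rot: [-90.0, -0.0, 172.5]
wrist_force: [0.3, -0.0, 0.2]
opening: 0.0005
```

Call:
move_arm([
  [[0, 0, 0, 0], [0, 0, 0, 0]],
], claw=0.05)

```text
time: 4.15
ee_pos: [0.5053, -0.251, 0.1951]
tcp_rot: [-90.0, 0.1, 172.5]
wrist_force: [0.4, 0.0, -1.4]
opening: 0.0284
```

```bash
python3 -c "
from h import *
go(.505,-.2507,.100,-97.2)
c=grab('wrist')
W=world(c)
near=np.hypot(W[...,0]-.505,W[...,1]+.2507)<.035
print('top z',np.percentile(W[near&(W[...,2]>.09)&(W[...,2]<.135)][:,2],[5,50,95]))
m=near&(abs(W[...,2]-.119)<.005)
if m.sum()>20: print(m.sum(),cv2.minAreaRect((W[m][:,:2]*1000).astype(np.float32)),W[m].mean(0))
"
```

```text
shift mm [ 0.4 95.1 -0.3] turn -0.27 zang -97.47 ee [ 505.3 -251.   195.1] F [ 0.36  0.04 -1.36] t 4.15 open 0.0284 q [-26.4   6.2   7.4  91.1  -0.  161.1]
top z [0.10180403 0.11801844 0.11915998]
1563 ((504.7779541015625, -250.12445068359375), (16.034526824951172, 39.75916290283203), 83.10183715820312) [ 0.50561201 -0.25037237  0.11807441]
```

Call:
move_arm([
  [[0, 0.03, 0, -0.4], [0, 0.06, 0, -0.4], [0, 0.085, 0, -0.4], [0, 0.098, 0, -0.4], [0, 0.104, 0, -0.4]],
], claw=0.05)

```text
time: 4.7
ee_pos: [0.504, -0.2504, 0.0883]
tcp_rot: [-90.1, -0.2, 172.9]
wrist_force: [-1.4, 0.0, -0.1]
opening: 0.05
```

Call:
move_arm([
  [[0, 0, 0, 0], [0, 0, 0, 0], [0, 0, 0, 0], [0, 0, 0, 0], [0, 0, 0, 0]],
], claw=0.005, newtons=40)

```text
time: 5.2
ee_pos: [0.5055, -0.2511, 0.0911]
tcp_rot: [-90.0, 0.1, 172.9]
wrist_force: [0.9, -0.3, 0.8]
opening: 0.015
```

Call:
move_arm([
  [[0, -0.01, 0, 0], [0, -0.025, 0, 0], [0, -0.04, 0, 0], [0, -0.055, 0, 0], [0, -0.07, 0, 0]],
])

```text
time: 5.7
ee_pos: [0.5052, -0.2509, 0.1622]
tcp_rot: [-90.0, 0.1, 172.9]
wrist_force: [0.8, -0.0, -0.9]
opening: 0.0153
```

Call:
move_arm([
  [[0, -0.01, 0, 0], [0, -0.03, 0, 0], [0, -0.045, 0, 0], [0, -0.05, 0, 0], [0, -0.05, 0, 0]],
])

```text
time: 6.2
ee_pos: [0.5053, -0.251, 0.2109]
tcp_rot: [-90.0, 0.1, 172.9]
wrist_force: [0.0, -0.3, -0.9]
opening: 0.0148
```

```bash
python3 -c "
from h import *
go(.5443,.2363,.211,89.44)"
```

```text
shift mm [ 2.130e+01 -3.000e-01 -4.884e+02] turn 173.49 zang -97.07 ee [ 505.3 -251.   210.9] F [ 0.   -0.31 -0.86] t 6.2 open 0.0148 q [-26.4   6.5   9.5  92.9   0.  160.7]
```

Call:
move_arm([
  [[0.001, 0, -0.024, -8.5], [0.002, 0, -0.049, -17], [0.003, 0, -0.073, -25.5], [0.004, 0, -0.098, -34], [0.005, 0, -0.122, -42.5]],
])

```text
time: 6.7
ee_pos: [0.5147, -0.1281, 0.2092]
tcp_rot: [-90.1, -0.1, -144.2]
wrist_force: [0.6, 0.2, -0.9]
opening: 0.0154
```

Call:
move_arm([
  [[-0.016, 0, -0.019, -8.5], [-0.031, 0, -0.037, -17], [-0.047, 0, -0.056, -25.5], [-0.063, 0, -0.075, -34], [-0.078, 0, -0.094, -42.5]],
])

```text
time: 7.2
ee_pos: [0.5238, -0.0063, 0.2092]
tcp_rot: [-90.1, -0.0, -101.7]
wrist_force: [0.5, -1.4, -1.4]
opening: 0.0149
```

```bash
python3 -c "
from h import *
go(.5443,.2363,.211,89.44)"
```

```text
shift mm [-241.7   -1.9  -29.2] turn -101.16 zang -11.72 ee [523.8  -6.3 209.2] F [ 0.52 -1.44 -1.37] t 7.2 open 0.0149 q [ -0.7   1.    3.5  92.6   0.  101. ]
```

Tracking well; continue.

Call:
move_arm([
  [[-0.024, 0, -0.003, -8.5], [-0.048, 0, -0.006, -17], [-0.073, 0, -0.01, -25.5], [-0.097, 0, -0.013, -34], [-0.121, 0, -0.016, -42.5]],
])

```text
time: 7.7
ee_pos: [0.5334, 0.1153, 0.2092]
tcp_rot: [-90.1, 0.0, -59.2]
wrist_force: [-0.3, -0.6, -0.7]
opening: 0.0156
```

Call:
move_arm([
  [[-0.02, 0, 0.014, -8.5], [-0.04, 0, 0.028, -17], [-0.06, 0, 0.042, -25.5], [-0.08, 0, 0.056, -34], [-0.1, 0, 0.07, -42.5]],
])

```text
time: 8.2
ee_pos: [0.5431, 0.2369, 0.2091]
tcp_rot: [-90.1, 0.1, -16.7]
wrist_force: [1.0, 0.5, -0.7]
opening: 0.0152
```

Call:
move_arm([
  [[0, 0, 0, -8.2], [0, 0, 0, -16.3], [0, 0, 0, -16.3], [0, 0, 0, -16.3]],
])

```text
time: 8.6
ee_pos: [0.5433, 0.2359, 0.2096]
tcp_rot: [-90.0, 0.1, -1.0]
wrist_force: [1.0, -0.4, -0.1]
opening: 0.0154
```

```bash
python3 -c "
from h import *
go(.5443,.2363,.211,89.44)
c=grab('wrist');cv2.imwrite('pics/w2.png',c['color'])
c=grab('top');W=world(c);im=c['color']
cv2.imwrite('pics/t2.png',cv2.resize(im[150:270,40:200],(800,600),interpolation=cv2.INTER_CUBIC))
"
```

```text
shift mm [ 1.  -1.4  0.4] turn -0.45 zang 88.99 ee [543.3 235.9 209.6] F [ 0.99 -0.38 -0.14] t 8.6 open 0.0154 q [23.5 10.5 13.8 93.4 -0.  24.5]
```

View pics/w2.png

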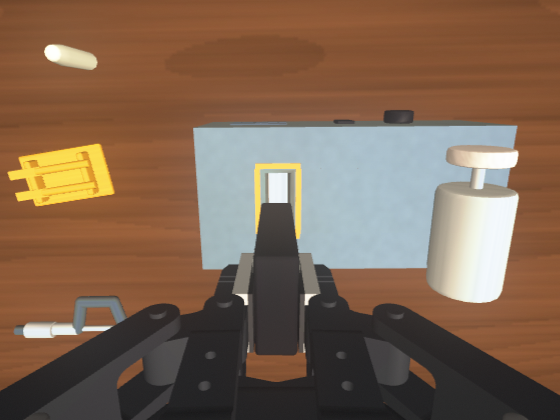

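Run:
```python
from h import *
c=load('wrist');im=c['color'];W=world(c);T=np.array(c['T'])
hsv=cv2.cvtColor(im,cv2.COLOR_BGR2HSV)
b=np.zeros(im.shape[:2],bool);b[150:245,240:320]=1
m=b&(hsv[...,1]>120)&(hsv[...,2]>150)&(hsv[...,0]>15)&(hsv[...,0]<35)
v,u=np.nonzero(m)
d=np.stack([(u-c['cx'])/c['fx'],(v-c['cy'])/c['fy'],np.ones(len(u))],1)@T[:3,:3].T
P=T[:3,3]+d*((.086-T[2,3])/d[:,2])[:,None]
print(m.sum(),u.min(),u.max(),v.min(),v.max(),cv2.minAreaRect((P[:,:2]*1000).astype(np.float32)),P.min(0),P.max(0))
# polisher top rect
t=abs(W[...,2]-.086)<.004
print('top',cv2.minAreaRect((W[t][:,:2]*1000).astype(np.float32)),np.median(W[t][:,2]))
# left/right edges ->angle : fit outer left edge and right edge
for lo,hi in((250,270),(290,310)):
    s=(u>lo)&(u<hi); print(np.polyfit(P[s,0],P[s,1],1), P[s].mean(0))
# cassette: near face points (-x side facing camera) lower part
k=(W[...,2]>.13)&(W[...,2]<.225)&(abs(W[...,0]-.54)<.05)&(abs(W[...,1]-.236)<.012)
k[:200]=0
print('cass',k.sum(),W[k].min(0),W[k].max(0))
q=k&(W[...,2]<.19)
print('lower',q.sum(),np.percentile(W[q],[2,50,98],axis=0))
```

```text
809 255 300 163 238 ((544.0813598632812, 237.90771484375), (33.617706298828125, 58.103816986083984), 89.6717758178711) [0.51508726 0.22095793 0.086     ] [0.57321242 0.25468288 0.086     ]
top ((544.98095703125, 293.0781555175781), (231.2371826171875, 110.6329574584961), 89.42870330810547) 0.08503124780997748
[-0.09214354  0.27302446] [0.53537291 0.2236933  0.086     ]
[0.01350213 0.24541356] [0.54021825 0.25270765 0.086     ]
cass 1711 [0.52248048 0.22401815 0.16576092] [0.53250861 0.24799698 0.2249774 ]
lower 438 [[0.52282479 0.22929443 0.16625747]
 [0.52323068 0.23707605 0.17907544]
 [0.52399677 0.24430214 0.18958334]]
```

View pics/t2.png

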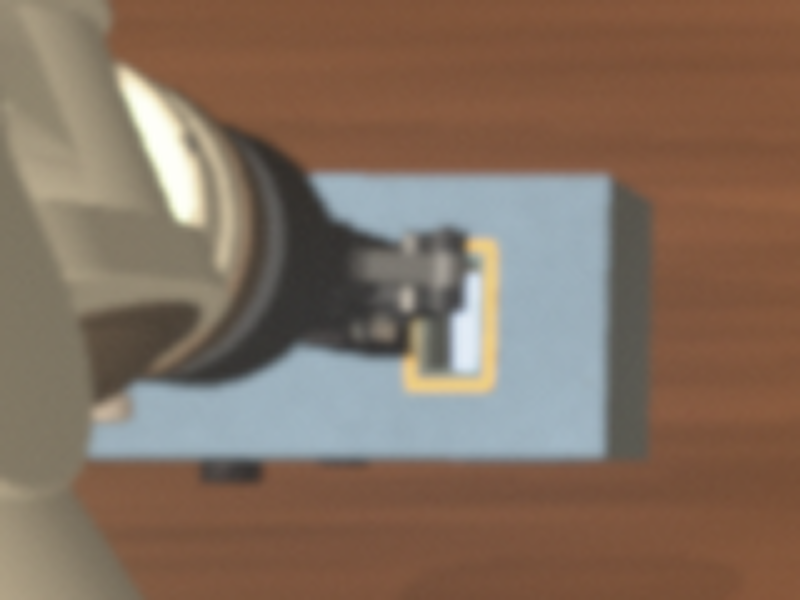

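Call:
move_arm([
  [[0.001, 0.015, 0.001, -0.45], [0.001, 0.035, 0.001, -0.45], [0.001, 0.052, 0.001, -0.45], [0.001, 0.062, 0.001, -0.45], [0.001, 0.066, 0.001, -0.45]],
])

```text
time: 9.2
ee_pos: [0.5441, 0.2367, 0.1433]
tcp_rot: [-90.0, 0.1, -0.4]
wrist_force: [0.8, 0.5, -0.9]
opening: 0.0152
```

Call:
move_arm([
  [[0, 0.001, 0, 0], [0, 0.003, 0, 0], [0, 0.005, 0, 0], [0, 0.007, 0, 0], [0, 0.009, 0, 0]],
])

```text
time: 9.7
ee_pos: [0.5446, 0.237, 0.1354]
tcp_rot: [-90.0, -0.0, -0.3]
wrist_force: [0.1, 0.4, -0.2]
opening: 0.0153
```

Call:
move_arm([
  [[0, 0.002, 0, 0], [0, 0.004, 0, 0], [0, 0.006, 0, 0], [0, 0.007, 0, 0], [0, 0.008, 0, 0]],
])

```text
time: 10.2
ee_pos: [0.5445, 0.237, 0.1272]
tcp_rot: [-90.0, 0.0, -0.3]
wrist_force: [-0.4, 0.3, -1.2]
opening: 0.015
```

Call:
move_arm([
  [[0, 0.002, 0, 0], [0, 0.004, 0, 0], [0, 0.006, 0, 0], [0, 0.008, 0, 0], [0, 0.01, 0, 0]],
])

```text
time: 10.7
ee_pos: [0.5445, 0.237, 0.1171]
tcp_rot: [-90.0, 0.0, -0.3]
wrist_force: [0.4, 0.1, -0.6]
opening: 0.0151
```

Call:
move_arm([
  [[0, 0.002, 0, 0], [0, 0.004, 0, 0], [0, 0.006, 0, 0], [0, 0.008, 0, 0], [0, 0.01, 0, 0]],
])

```text
time: 11.2
ee_pos: [0.5445, 0.237, 0.1071]
tcp_rot: [-90.0, 0.0, -0.3]
wrist_force: [-0.9, -0.5, -0.4]
opening: 0.0154
```

Call:
move_arm([
  [[0, 0.001, 0, 0], [0, 0.002, 0, 0], [0, 0.003, 0, 0], [0, 0.003, 0, 0]],
])

```text
time: 11.6
ee_pos: [0.5444, 0.237, 0.1042]
tcp_rot: [-90.0, 0.0, -0.3]
wrist_force: [-0.6, 0.0, -0.5]
opening: 0.0151
```

Call:
move_arm([
  [[0, 0.001, 0, 0], [0, 0.002, 0, 0], [0, 0.003, 0, 0], [0, 0.003, 0, 0]],
])

```text
time: 12.0
ee_pos: [0.5446, 0.237, 0.1014]
tcp_rot: [-90.0, -0.0, -0.3]
wrist_force: [-0.1, 0.4, 2.2]
opening: 0.0152
```

Call:
move_arm([
  [[0, 0, 0, 0], [0, 0, 0, 0], [0, 0, 0, 0], [0, 0, 0, 0]],
], claw=0.045)

```text
time: 12.4
ee_pos: [0.5445, 0.237, 0.1012]
tcp_rot: [-90.0, 0.0, -0.3]
wrist_force: [0.1, 0.4, -0.2]
opening: 0.0448
```

Call:
move_arm([
  [[0, -0.01, 0, 0], [0, -0.035, 0, 0], [0, -0.065, 0, 0], [0, -0.09, 0, 0], [0, -0.1, 0, 0]],
])

```text
time: 12.9
ee_pos: [0.5452, 0.2373, 0.2048]
tcp_rot: [-89.9, -0.2, -0.3]
wrist_force: [0.1, -0.2, -0.3]
opening: 0.045
```

Call:
move_arm([
  [[0, 0, 0, 0], [0, 0, 0, 0], [0, 0, 0, 0], [0, 0, 0, 0]],
], claw=0)

```text
time: 13.3
ee_pos: [0.5441, 0.2368, 0.2]
tcp_rot: [-90.0, 0.1, -0.3]
wrist_force: [0.9, 0.9, -0.2]
opening: -0.0005
```

```bash
python3 -c "
from h import *
c=grab('wrist');cv2.imwrite('pics/w3.png',c['color'])
W=world(c)
near=np.hypot(W[...,0]-.5445,W[...,1]-.237)<.035
m=near&(abs(W[...,2]-.129)<.006)
print(m.sum(),cv2.minAreaRect((W[m][:,:2]*1000).astype(np.float32)),W[m].mean(0), np.median(W[m][:,2]))
go(.5444,.237,.133,89.44)
"
```

```text
1679 ((543.7664794921875, 237.67196655273438), (16.546998977661133, 39.3859748840332), 89.79385375976562) [0.54289101 0.23766493 0.12920796] 0.12941609466540752
shift mm [ 0.4 67.3  0.2] turn 0.24 zang 89.68 ee [544.1 236.9 200.3] F [ 0.3   0.53 -0.31] t 13.35 open -0.0002 q [23.5 10.6 12.9 92.4  0.  23.8]
```

View pics/w3.png

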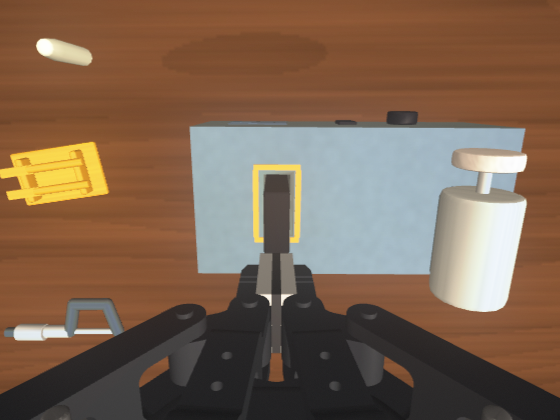

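Call:
move_arm([
  [[0, 0.015, 0, 0], [0, 0.035, 0, 0], [0, 0.052, 0, 0], [0, 0.06, 0, 0], [0, 0.065, 0, 0]],
])

```text
time: 13.85
ee_pos: [0.5441, 0.2368, 0.1354]
tcp_rot: [-90.0, 0.1, -0.3]
wrist_force: [0.6, 0.1, -0.0]
opening: -0.0
```

Call:
move_arm([
  [[0, 0.002, 0, 0], [0, 0.004, 0, 0], [0, 0.006, 0, 0], [0, 0.008, 0, 0], [0, 0.01, 0, 0]],
])

```text
time: 14.35
ee_pos: [0.5448, 0.2371, 0.1267]
tcp_rot: [-90.0, -0.1, -0.3]
wrist_force: [-0.1, -0.4, 2.0]
opening: 0.0002
```

Call:
move_arm([
  [[0, 0.002, 0, 0], [0, 0.004, 0, 0], [0, 0.006, 0, 0], [0, 0.008, 0, 0], [0, 0.01, 0, 0]],
])

```text
time: 14.85
ee_pos: [0.5446, 0.237, 0.1163]
tcp_rot: [-90.0, -0.0, -0.3]
wrist_force: [1.0, 0.2, 4.3]
opening: 0.0001
```

Call:
move_arm([
  [[0, 0.001, 0, 0], [0, 0.002, 0, 0], [0, 0.003, 0, 0], [0, 0.004, 0, 0], [0, 0.005, 0, 0]],
])

```text
time: 15.35
ee_pos: [0.5445, 0.237, 0.1112]
tcp_rot: [-90.0, -0.0, -0.3]
wrist_force: [1.4, -0.4, 3.3]
opening: -0.0001
```

Call:
move_arm([
  [[0, 0.001, 0, 0], [0, 0.002, 0, 0], [0, 0.003, 0, 0], [0, 0.003, 0, 0]],
])

```text
time: 15.75
ee_pos: [0.5444, 0.237, 0.1081]
tcp_rot: [-90.0, 0.0, -0.3]
wrist_force: [0.9, -0.4, 3.0]
opening: 0.0003
```

Call:
move_arm([
  [[0, 0.001, 0, 0], [0, 0.001, 0, 0]],
])

```text
time: 15.95
ee_pos: [0.5444, 0.237, 0.1072]
tcp_rot: [-90.0, 0.0, -0.3]
wrist_force: [1.0, 0.5, 2.4]
opening: 0.0003
```

Call:
move_arm([
  [[0, 0.001, 0, 0], [0, 0.001, 0, 0]],
])

```text
time: 16.15
ee_pos: [0.5444, 0.237, 0.1062]
tcp_rot: [-90.0, 0.0, -0.3]
wrist_force: [1.2, -0.1, 2.6]
opening: -0.0005
```

Call:
move_arm([
  [[0, 0.001, 0, 0], [0, 0.001, 0, 0]],
])

```text
time: 16.35
ee_pos: [0.5445, 0.237, 0.1052]
tcp_rot: [-90.0, 0.0, -0.3]
wrist_force: [1.0, 0.7, 3.7]
opening: -0.0002
```

Call:
move_arm([
  [[0, 0.001, 0, 0], [0, 0.001, 0, 0]],
])

```text
time: 16.55
ee_pos: [0.5445, 0.237, 0.1042]
tcp_rot: [-90.0, -0.0, -0.3]
wrist_force: [0.7, 0.3, 4.5]
opening: -0.0
```

Call:
move_arm([
  [[0, 0.001, 0, 0], [0, 0.001, 0, 0]],
])

```text
time: 16.75
ee_pos: [0.5446, 0.2371, 0.1036]
tcp_rot: [-90.0, -0.0, -0.3]
wrist_force: [-0.1, 0.2, 6.3]
opening: 0.0
```

Call:
move_arm([
  [[0, 0.0005, 0, 0], [0, 0.0005, 0, 0]],
])

```text
time: 16.95
ee_pos: [0.5446, 0.2371, 0.1034]
tcp_rot: [-90.0, -0.0, -0.3]
wrist_force: [-0.0, -0.1, 7.7]
opening: 0.0
```

Call:
move_arm([
  [[0, 0.0005, 0, 0], [0, 0.0005, 0, 0]],
])

```text
time: 17.15
ee_pos: [0.5446, 0.2372, 0.1031]
tcp_rot: [-90.0, -0.0, -0.3]
wrist_force: [-0.3, -0.2, 8.6]
opening: -0.0002
```

Call:
move_arm([
  [[0, 0.0005, 0, 0], [0, 0.0005, 0, 0]],
])

```text
time: 17.35
ee_pos: [0.5447, 0.2372, 0.1029]
tcp_rot: [-90.0, -0.1, -0.3]
wrist_force: [-1.5, -0.1, 11.5]
opening: -0.0
```

Firm stop at about 27 mm travel. Lift away.

Call:
move_arm([
  [[0, -0.002, 0, 0], [0, -0.005, 0, 0], [0, -0.012, 0, 0], [0, -0.03, 0, 0], [0, -0.06, 0, 0]],
])

```text
time: 17.85
ee_pos: [0.5433, 0.2365, 0.1603]
tcp_rot: [-90.1, 0.2, -0.3]
wrist_force: [0.2, 0.2, 0.5]
opening: -0.0
```

Call:
move_arm([
  [[0, -0.03, 0, 0], [0, -0.045, 0, 0], [0, -0.05, 0, 0], [0, -0.05, 0, 0], [0, -0.05, 0, 0]],
])

```text
time: 18.35
ee_pos: [0.5441, 0.2369, 0.2104]
tcp_rot: [-90.0, 0.1, -0.3]
wrist_force: [0.2, -0.0, -0.6]
opening: -0.0002
```

```bash
python3 -c "
from h import *
c=grab('wrist')
W=world(c)
near=np.hypot(W[...,0]-.5445,W[...,1]-.237)<.03
m=near&(W[...,2]>.1)&(W[...,2]<.16)
print(m.sum(),W[m].mean(0), np.percentile(W[m][:,2],[5,50,95]),cv2.minAreaRect((W[m][:,:2]*1000).astype(np.float32)))
c=grab('scene');cv2.imwrite('pics/s4.png',cv2.resize(c['color'],(784,588)))
go(.5444,.237,.133,89.44)
"
```

```text
1409 [0.5426168  0.23747524 0.11187989] [0.10705392 0.11235564 0.11341371] ((543.9857788085938, 237.51107788085938), (16.490312576293945, 39.62137985229492), 88.54736328125)
shift mm [ 0.5 77.4  0.3] turn 0.24 zang 89.68 ee [544.  236.8 210.4] F [-0.04  0.51  0.56] t 18.45 open -0.0002 q [23.5 10.8 14.2 93.5 -0.  23.8]
```

View pics/s4.png

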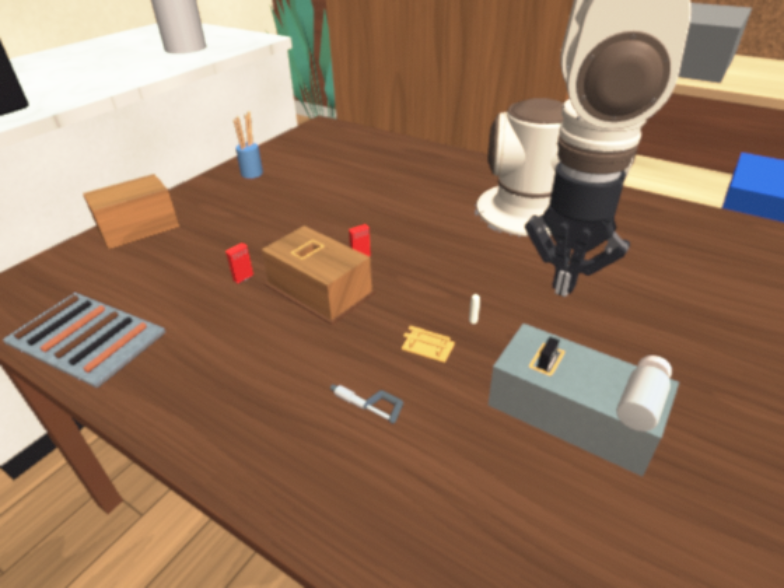

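Call:
move_arm([
  [[0, 0, 0, 0], [0, 0, 0, 0], [0, 0, 0, 0], [0, 0, 0, 0], [0, 0, 0, 0]],
])

```text
time: 18.95
ee_pos: [0.5445, 0.237, 0.2118]
tcp_rot: [-90.0, -0.0, -0.3]
wrist_force: [-0.3, 0.3, -0.2]
opening: -0.0001
```

```bash
python3 -c "
from h import *
W=world(camera('wrist'))
m=(np.hypot(W[...,0]-.5445,W[...,1]-.237)<.03)&(W[...,2]>.1)&(W[...,2]<.16)
z=np.percentile(W[m][:,2],[50,95]);print(z)
if z[0]<.115: print(job_done())
"
```

```text
[0.11238218 0.11347019]
the job is handed in; nothing more can be done
None
```

The cassette is in the polisher's bay, held down by the catch, and I handed the job in at about 19 s.

- **Release:** I pressed it down about 7 mm in the cabinet at about 3 N and let go. It rose to stand free, with its top measured at z = 0.118–0.119 m. My first touch was about 5 mm off-centre, so I lifted and re-centred before the full press.
- **Transfer:** I gripped it, lifted it out and lowered it onto the sprung plate without binding. After I let go, its top stood about 44 mm above the rim.
- **Press:** I pressed it slowly with shut fingers to the firm stop at about 27 mm of travel. The highest reading was 11.5 N, taken at the ends of moves, so a brief peak between readings would not show.
- **Last checks:** With the arm about 100 mm clear, the top read z = 0.1124 m in two pictures 0.5 s apart. That is about 26.4 mm above the rim, near the upper end of the 10–27 mm held range. It agrees with a stop near 26–27 mm followed by the 8 mm rise.
- **Bystanders:** The last scene picture shows the cabinet bay empty, and by eye the pen rest, micrometer and cap have not moved. I did not measure their positions. No check failed.

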